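# Level the fittings cabinet

### The arm

A 6-joint arm with a two-finger parallel gripper is mounted at the origin on the work surface. World frame = base frame: x ahead of the robot, y to its left, z up, the work surface at z = 0. Lengths are in m, angles in rad, forces in N, time in s.
With the tool pointing down it reaches from about 0.35 to 0.975 m from the base axis. Payload 4.9 kg.
Tool frame: the origin (TCP) lies midway between the tips of the shut fingers; the grasp point (between the pads) lies 19 mm behind it; z points along the fingers, y is the line along which they close (so a half turn about z gives the same grasp; the last joint's range is limited). The gripper opens to 85 mm and grips with 20 to 120 N. Pads are 22 mm wide; open, the fingers measure 114 mm over their backs; the gripper's body (76 mm by 85 mm) begins 54 mm behind the grasp point. The pads swing forward as they close: fully open they stand 13 mm farther back than shut.
Start: joints at [1.164, 0.053, 1.613, -0, 1.476, -0.119], TCP at [0.177, 0.599, 0.21] pointing down, gripper open.
Joint ranges: [-3.01, 3.01], [-1.01, 2.22], [0.06, 2.58], [-1.02, 4.17], [0.09, 2.62], [-3.14, 3.14]. Speed limits (rad/s): [2.57, 2.57, 3.14, 3.14, 3.14, 3.14].

### API

Orientations are given as a rotation vector (axis times angle).
In Python, from station import ctrl gives the robot as it stands.
- The arm moves only by the shell command python3 -m handwheel 'ROWS' [FORCE]. ROWS is JSON, a list of rows, each an object with "gripper": the gripper command: -1 is fully open, 1 is shut, values between are in proportion; "offset": the shift along the tool's x, y, z in mm, a list of three; "rotation": the turn, a rotation vector about the tool's x, y, z in rad, a list of three. A call has exactly 8 rows; each row is the pose to reach, as a shift and turn from the pose commanded when the call began, along the tool's axes at that moment; what a row does not reach only later rows make up. A row lasts 1/8 s, in which the tool goes at most 62.5 mm and 10.7 degrees, less where a joint would pass 70% of its speed; a pose out of reach is approached as far as the arm can. A call with a gripper value outside its range is refused whole. The fingers move at their own pace and stop on an object; FORCE is the grip in N (left out, the last holds). Time passes only in rows, so rows that repeat a pose let the fingers close, or fill a call up. It gives the time, the measured TCP pose, the force, the opening and the grip force at its end, in the units of the state.
- ctrl.get_obs(): the state, without advancing time (a new reading comes with each control period).
- ctrl.get_image(name): name is "scene" or "top"; returns a dict with "image" (480x640x3 uint8, red, green, blue), "fovy" (degrees; the focal length in pixels is half the picture's height over the tangent of half this angle, whatever the lens; pixels are square), "cx", "cy" (the principal point, pixels), "xyz" and "attitude" of the camera in the world. Camera axes: x right, y up, looking along -z (the intrinsics and any distortion apply to the point x, -y, -z); pixel columns grow to the right and rows downward; lengths in m; the calibration is good to about 2 mm. A picture is of the moment at which its call begins. There is no depth.
- ctrl.finish_job(): hands the job in; it is judged then, once.
The state is a dict: "t": time; "q": joint angles; "dq": joint speeds; "effort": joint torques, N m; "tool_pos": TCP position; "tool_rot": TCP orientation; "contact_force": force on the tool from outside, world axes, zero at the start; "wrist_torque": the same for the moment, N m; "opening": finger opening in m; "grip_force": force on a finger pad.
Only numpy, scipy, OpenCV 4.12 (cv2) and the standard library are available. Lean on these libraries where they do the work, as an engineer would, in place of code of your own. Each camera call takes 0.05 s, during which the arm holds its last target. There are 200 camera calls.

### The job

The small blue fittings cabinet on the packing bench leans down to the side of its screw foot. Shut its open drawer fully, then stand the spirit level on the cabinet's top, across it from left to right, let go of it, and turn the black knob of the levelling foot until the bubble sits centred between the two lines. Then let go of the knob, press the level down on the cabinet with the fingertips, firmly but not hard, to prove that the cabinet stands firm, and finish while still pressing, with the bubble still centred; do not knock over or push about the other things.

Things in the scene. Friction and masses are not known exactly. Their poses are not given: they have to be found in the camera images.
- cabinet: Small blue steel cabinet with two drawers side by side, 260 mm wide (y), 200 mm deep (x). Origin on the bench under its middle; x from its front to its back (away from the robot), y to its left as the robot sees it, z up. It cannot be shifted: two fixed feet under its left end, one screw foot outside its right side. It leans by less than half a degree, right side low.
- cabinet_top (a point): Centre of the cabinet's flat top, 118 mm above the bench; axes as the cabinet's. A jar stands on the top near the back left corner; the front half is free for the level.
- level_place (a point): Good place for the middle of the level's underside: on the top, 30 mm in front of its centre; axes as the cabinet's. The level then lies along y.
- drawer (a joint): Opening of the left drawer in m: 0 = fully shut; starts 0.03 to 0.06 open. It slides along the cabinet's x, takes 2 N plus 6 N per m/s to push, stays where it is left and stops at 0. The right drawer is shut already.
- drawer_front (a point): Middle of the outer face of the left drawer's grey front, 80 mm above the bench; x points into the cabinet. The front is 122 mm wide, from 24 to 112 mm above the bench; a steel pull lip, 56 mm wide and 5 mm thick, sticks out 14 mm from it 45 mm above the bench. Shut, this face lies 112 mm in front of the cabinet's middle.
- foot_knob (a point): On the axis of the levelling foot's black lobed knob, 122 mm above the bench, at its grip height. The knob is 46 mm across, from 106 to 134 mm above the bench; its axis is upright, 70 mm out from the cabinet's right side and 60 mm in front of the cabinet's middle. Grip it at any yaw.
- foot: The levelling foot: knob on a 16 mm threaded spindle, held by a bracket 52 to 74 mm above the bench; origin on the bench. Clockwise from above raises the cabinet's right side; 1 rad moves the bubble of a level across the top about 6 mm to the right. It needs 1.2 to 2.6 rad from the start (limits lie beyond), turns with 0.15 N m, stays as left and does not rise or sink.
- level: Yellow spirit level with black ends, 200 mm long (x), 26 mm wide (y), 44 mm high (z), about 0.4 kg; origin at the centre of its underside. It stands upright on the bench left or right of the cabinet, along the robot's x within 20 degrees. Solid all round, the clear cover over the vial too; the flat yellow tops on both sides of the vial (36 to 88 mm from the middle) can be pressed.
- vial_mid (a point): Middle of the level's vial (the point where the bubble is centred): 38.5 mm above the level's underside, halfway along it. The vial is a green tube 64 mm long, 18 mm across, seen from above, with two black lines 23 mm apart.
- bubble (a joint): Place of the bubble along the level's own x in m: 0 = centred, +-0.02 at most. The bubble, pale and 18 mm long, goes to the higher end, 2 mm for each milliradian of lean, and settles within about 2.5 s.
- wrench: Combination wrench, 190 mm, lying on the bench on the other side than the level; leave alone.
- jar: Jar on the cabinet's top, 42 mm wide, 58 mm high, near its back left corner; leave alone. Origin at its underside.
- tape: Roll of brown tape, 100 mm across, 48 mm high, on the bench at the back left; leave alone.
- carton: White carton 130 x 100 x 85 mm on the bench at the back right; leave alone.
- cutter: Orange box cutter, 140 mm long, 13 mm high, on the bench in front of the cabinet to the right; leave alone.
- fittings_bin: Red open bin 150 x 100 x 60 mm with fittings, on the bench at the front left; leave alone.
Not all that is in view belongs to the job. What is shaped like the level but purple is not meant.

How it is judged:
By the outcome, as a careful person would: the job done as asked, in the order asked, and still so for the second after the job is handed in, while the arm keeps its last pose, push and grip.
It also fails if it takes over 72 s, if anything falls off the work surface, if the arm or the gripper's body presses on something with over 40 N, if the wrist force passes 120 N, or if a joint passes its speed limit or range.

## Working session

There is one attempt and no reset: what is moved stays moved. The work goes in short steps, Python scripts to look and compute and a shell command to move; the robot and the scene stay as the last step left them, time stands still between calls to the robot, and variables do not carry over. Pictures are saved under pics/ and viewed, at most 10 in all, crops included, and the job is handed in when it is done.

```bash
mkdir -p pics; ls
python3 - <<'E'
from station import ctrl
import cv2
for n in("scene","top"):
    d=ctrl.get_image(n); cv2.imwrite(f"pics/{n}0.png",d["image"][:,:,::-1]); print({k:v for k,v in d.items() if k!="image"})
print(ctrl.get_obs())
E
```

```text
pics
{'fovy': 43.20550023283987, 'cx': 321.5785828159176, 'cy': 231.39209339973257, 'xyz': array([1.26596546, 0.82361141, 1.04007564]), 'attitude': array([0.41623834, 1.00715509, 2.18890265])}
{'fovy': 54.953199148271395, 'cx': 312.2530537313272, 'cy': 243.68832468709365, 'xyz': array([0.31398083, 0.06994018, 1.34202315]), 'attitude': array([ 0.1192923 , -0.12751638, -1.55331252])}
{'t': 0.1, 'q': array([ 1.16401671e+00,  5.32932637e-02,  1.61414372e+00,  1.53713575e-05,
        1.47598179e+00, -1.18990274e-01]), 'dq': array([-0.0001367 ,  0.00036204, -0.00140695, -0.00080715,  0.00325746,
       -0.00081728]), 'effort': array([ 2.34637682e-04, -3.94906497e+01, -3.71361458e+01, -1.47009318e-04,
        3.90472531e-03,  2.02639535e-05]), 'tool_pos': array([0.17714977, 0.59875303, 0.20909223]), 'tool_rot': array([-4.50431975e-01, -3.10863853e+00,  2.76323847e-03]), 'contact_force': array([ 0.49236596, -0.46923855, -0.07125798]), 'wrist_torque': array([ 0.04269626,  0.05198561, -0.00717534]), 'grip_force': 0.0, 'opening': 0.08537588723446707}
```

View pics/top0.png

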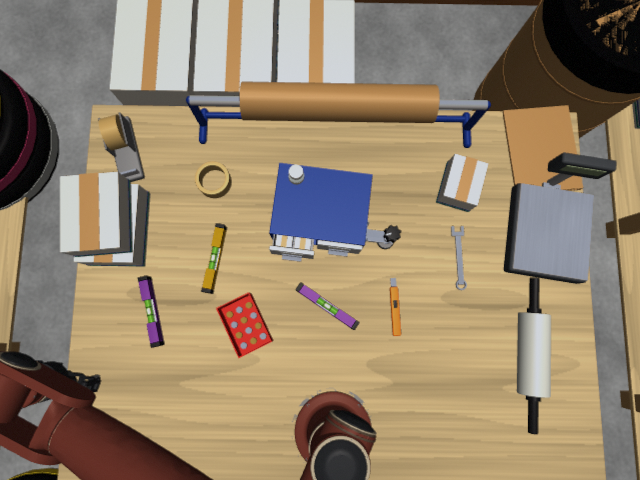

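View pics/scene0.png

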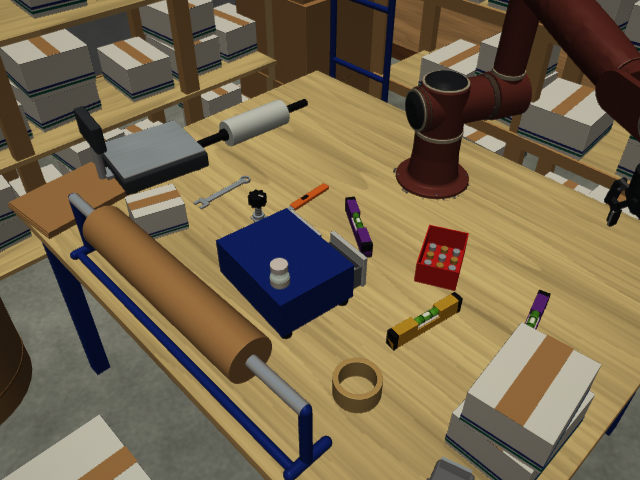

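The yellow level is at top (213,258). The purple bars at (151,311) and (327,306) are decoys, as only the yellow one with black ends fits. I'll confirm this in an enlarged crop that also shows the cabinet and knob.

Run:
```python
import cv2
i=cv2.imread("pics/top0.png")[150:310,180:420]
cv2.imwrite("pics/c1.png",cv2.resize(i,None,fx=3.333,fy=3.333,interpolation=cv2.INTER_CUBIC)[:600,:800])
```

```text
(no output)
```

View pics/c1.png

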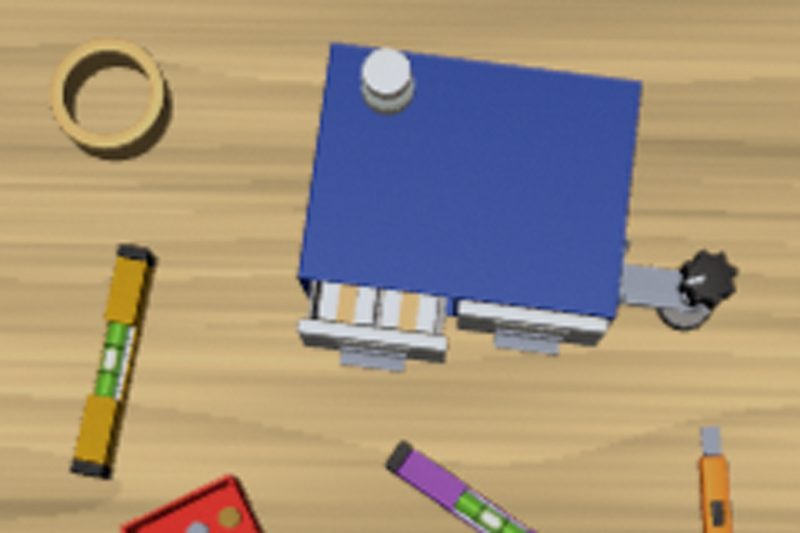

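The crop shows one yellow level with black ends, centred near crop (112,360), so it is confirmed. The cabinet top corners are at crop (331,43), (641,82), (616,318) and (301,277). The knob is near (707,279) and the open left drawer front runs (300,322)-(446,345).

```bash
cat > h.py <<'E'
import numpy as np, cv2
from scipy.spatial.transform import Rotation as R
from station import ctrl
def cam(d):
    f=240/np.tan(np.radians(d["fovy"])/2)
    return f,d["cx"],d["cy"],np.array(d["xyz"]),R.from_rotvec(d["attitude"]).as_matrix()
def unproj(d,uv,z):
    f,cx,cy,p,M=cam(d); u,v=np.array(uv,float).T
    r=np.stack([(u-cx)/f,-(v-cy)/f,-np.ones_like(u)],-1)@M.T
    return p+r*((z-p[2])/r[...,2])[...,None]
def proj(d,X):
    f,cx,cy,p,M=cam(d); c=(np.asarray(X)-p)@M
    return np.stack([cx-f*c[...,0]/c[...,2],cy+f*c[...,1]/c[...,2]],-1)
E
python3 - <<'E'
from h import *
np.set_printoptions(precision=4,suppress=True)
T=ctrl.get_image("top"); S=ctrl.get_image("scene")
cr=lambda p:np.array(p)/3.333+[180,150]-0.35
c=unproj(T,cr([(331,43),(641,82),(616,318),(301,277)]),.118)
print(c,"sides",[np.linalg.norm(c[i]-c[i-1]) for i in range(4)],"mean",c.mean(0))
y=np.array([c[0]-c[1]+c[3]-c[2],(c[0]-c[3]+c[1]-c[2])])
print("yaw",np.arctan2(-y[0,0],y[0,1]),np.arctan2(y[1,1],y[1,0]))
print("knob top",unproj(T,cr([(707,279)]),.134))
yaw=(np.arctan2(-y[0,0],y[0,1])*1.3+np.arctan2(y[1,1],y[1,0]))/2.3
m=c.mean(0);Rz=R.from_euler('z',yaw).as_matrix()
print("knob model",m+Rz@[-.06,-.2,.004],"drawer face obs",unproj(T,cr([(300,322),(446,345)]),.112), "local",(unproj(T,cr([(300,322),(446,345)]),.112)-m)@Rz)
l=unproj(T,cr([(119,245),(72,472),(112,359)]),.044);print("level",l,np.linalg.norm(l[0]-l[1]),np.arctan2(*(l[0]-l[1])[[1,0]]))
# check with scene camera: level top corners & cabinet top corners
print("scene proj cab",proj(S,c),"level left edge",proj(S,l))
print("tcp",proj(S,ctrl.get_obs()["tool_pos"]),proj(T,ctrl.get_obs()["tool_pos"]))
E
```

```text
[[ 0.7339  0.1598  0.118 ]
 [ 0.7043 -0.097   0.118 ]
 [ 0.5067 -0.0755  0.118 ]
 [ 0.5365  0.1792  0.118 ]] sides [np.float64(0.19828370086686256), np.float64(0.2584880571363622), np.float64(0.19882019553381636), np.float64(0.2563824570393016)] mean [0.6203 0.0416 0.118 ]
yaw -0.11563350556597349 -0.10308533940405872
knob top [[ 0.5367 -0.1465  0.134 ]]
knob model [ 0.5387 -0.1506  0.122 ] drawer face obs [[0.5006 0.1795 0.112 ]
 [0.4836 0.0612 0.112 ]] local [[-0.1341  0.1239 -0.006 ]
 [-0.1381  0.0044 -0.006 ]]
level [[0.5756 0.3428 0.044 ]
 [0.3808 0.3732 0.044 ]
 [0.4769 0.3442 0.044 ]] 0.19713498561399342 -0.15477938215892764
scene proj cab [[279.0631 305.3769]
 [215.1961 239.3456]
 [285.5063 206.7531]
 [352.2408 263.9507]] level left edge [[394.5391 336.9915]
 [461.3058 297.5272]
 [424.4003 312.8429]]
tcp [623.3784 249.2818] [ 85.5472 372.248 ]
```

Run:
```python
import cv2
i=cv2.imread("pics/scene0.png")[180:370,205:475]
cv2.imwrite("pics/c2.png",cv2.resize(i,None,fx=2.95,fy=2.95,interpolation=cv2.INTER_CUBIC))
```

```text
(no output)
```

View pics/c2.png

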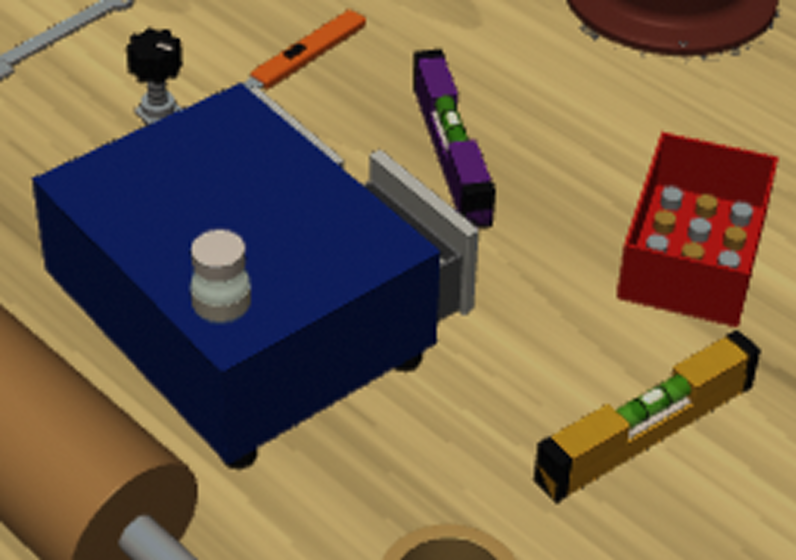

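The scene view shows the cabinet top corners at crop (225,370), (35,180), (245,84) and (437,257). The level's top corners are at (537,438), (572,456), (736,333) and (759,347). I'll fit poses jointly from both cameras.

```bash
cat > fit.py <<'E'
from h import *
from scipy.optimize import least_squares
np.set_printoptions(precision=4,suppress=True)
T=ctrl.get_image("top"); S=ctrl.get_image("scene")
ct=lambda p:(np.array(p)+.5)/3.333+[180,150]-.5
cs=lambda p:(np.array(p)+.5)/2.95+[205,180]-.5
def fit(loc,top,sc,x0):
    loc=np.array(loc,float)
    def r(p):
        W=loc@R.from_euler('z',p[2]).as_matrix().T+[p[0],p[1],0]
        e=[proj(T,W[i])-ct(q) for i,q in top.items()]+[proj(S,W[i])-cs(q) for i,q in sc.items()]
        return np.array(e).ravel()
    s=least_squares(r,x0); return s.x,r(s.x).reshape(-1,2)
for top,sc in (({0:(331,43),1:(641,82),2:(616,318),3:(301,277)},{0:(225,370),1:(35,180),2:(245,84),3:(437,257)}),({0:(331,43),1:(641,82),2:(616,318),3:(301,277)},{})):
    c=fit([(.1,.13,.118),(.1,-.13,.118),(-.1,-.13,.118),(-.1,.13,.118)],top,sc,[.62,.04,-.1]); print("cab",*c)
for a in (1,0):
    print("level",*fit([(.1,.013,.044),(.1,-.013,.044),(-.1,-.013,.044),(-.1,.013,.044)],{0:(119,245),3:(72,472)},{1:(537,438),0:(572,456),2:(736,333),3:(759,347)} if a else {},[.47,.34,-.15]))
E
python3 fit.py
```

```text
cab [ 0.6199  0.044  -0.1156] [[-0.655  -0.1426]
 [-0.1259  0.0208]
 [-0.708   0.3858]
 [-2.0648  0.3161]
 [-1.4319  0.8533]
 [-1.2242 -1.2822]
 [-1.3705 -1.2333]
 [ 1.5553 -1.7956]]
cab [ 0.6204  0.0416 -0.1108] [[ 0.0276 -0.1042]
 [ 0.6065 -0.3699]
 [ 0.3959  0.0191]
 [-1.0153  0.4   ]]
level [ 0.4734  0.3462 -0.1586] [[-0.1569  0.4915]
 [-0.6396  1.4829]
 [ 0.4748  0.7689]
 [-3.4441  2.4758]
 [ 0.5848 -2.439 ]
 [ 1.018  -0.3394]]
level [ 0.4763  0.3452 -0.1543] [[ 0.0856 -0.5096]
 [-0.0831  0.4855]]
```

```bash
cat > go.py <<'E'
# usage: go.py x,y,z,yaw[,L|C] ... -> offsets(mm)/rotation in tool axes from present pose; C = xyz in cabinet frame, yaw relative to cabinet
import sys
from h import *
CAB=(0.620,0.043,-0.113)
o=ctrl.get_obs(); M=R.from_rotvec(o["tool_rot"]).as_matrix(); p=o["tool_pos"]
Rc=R.from_euler('z',CAB[2]).as_matrix()
print("t %.2f tcp %s yaw %.4f F %s M %s open %.4f grip %.1f"%(o["t"],p.round(4),np.arctan2(M[1,0],M[0,0]),o["contact_force"].round(1),o["wrist_torque"].round(2),o["opening"],o["grip_force"]),"z",M[:,2].round(4),"cab",(Rc.T@(p-[*CAB[:2],0])).round(4),"q",o["q"].round(2))
for a in sys.argv[1:]:
    s=a.split(","); x=np.array(s[:3],float); w=float(s[3])
    if s[-1]=="C": x=Rc@x+[*CAB[:2],0]; w+=CAB[2]
    G=(R.from_euler('z',w)*R.from_euler('x',np.pi)).as_matrix()
    print(a,"off",((x-p)@M*1000).round(1),"rot",R.from_matrix(M.T@G).as_rotvec().round(3))
E
python3 go.py -- -.18,.063,.2,0,C -.18,.063,.075,0,C 2>&1 || true; python3 go.py -.19,.063,.2,3.1416,C -.175,.063,.075,3.1416,C
```

```text
t 0.30 tcp [0.1773 0.5991 0.2098] yaw 2.8538 F [-0.2  0.2 -0.1] M [ 0.06  0.03 -0.02] open 0.0855 grip 0.0 z [-3.e-04 -6.e-04 -1.e+00] cab [-0.5026  0.5026  0.2098] q [ 1.16  0.05  1.61 -0.    1.48 -0.12]
Traceback (most recent call last):
  File "go.py", line 9, in <module>
    s=a.split(","); x=np.array(s[:3],float); w=float(s[3])
                      ~~~~~~~~^^^^^^^^^^^^^
ValueError: could not convert string to float: '--'
t 0.30 tcp [0.1773 0.5991 0.2098] yaw 2.8538 F [-0.2  0.2 -0.1] M [ 0.06  0.03 -0.02] open 0.0855 grip 0.0 z [-3.e-04 -6.e-04 -1.e+00] cab [-0.5026  0.5026  0.2098] q [ 1.16  0.05  1.61 -0.    1.48 -0.12]
-.19,.063,.2,3.1416,C off [-384.3 -378.6   10. ] rot [-0.001 -0.    -0.175]
-.175,.063,.075,3.1416,C off [-399.  -375.9  135. ] rot [-0.001 -0.    -0.175]
```

```bash
python3 -m handwheel '[{"gripper":1,"offset":[-48,-47,0],"rotation":[0,0,-0.05]},{"gripper":1,"offset":[-96,-94,0],"rotation":[0,0,-0.1]},{"gripper":1,"offset":[-144,-141,0],"rotation":[0,0,-0.175]},{"gripper":1,"offset":[-192,-188,0],"rotation":[0,0,-0.175]},{"gripper":1,"offset":[-240,-235,0],"rotation":[0,0,-0.175]},{"gripper":1,"offset":[-288,-282,5],"rotation":[0,0,-0.175]},{"gripper":1,"offset":[-336,-329,10],"rotation":[0,0,-0.175]},{"gripper":1,"offset":[-384,-378,10],"rotation":[0,0,-0.175]}]' 30; python3 go.py -.19,.063,.077,3.1416,C -.120,.063,.077,3.1416,C
```

```text
t: 1.3
tool_pos: [0.4203, 0.1604, 0.2011]
tool_rot: [0.177, 3.136, 0.0]
contact_force: [0.9, 0.1, 0.4]
opening: 0.0
grip_force: 0.0
t 1.30 tcp [0.4203 0.1604 0.2011] yaw 3.0289 F [0.9 0.1 0.4] M [-0.01 -0.03  0.01] open 0.0000 grip 0.0 z [ 8.e-04  3.e-04 -1.e+00] cab [-0.2117  0.0941  0.2011] q [ 0.2  -0.38  2.01  0.    1.51 -1.26]
-.19,.063,.077,3.1416,C off [-21.6 -31.2 124.1] rot [0.    0.001 0.   ]
-.120,.063,.077,3.1416,C off [-91.6 -31.2 124.1] rot [0.    0.001 0.   ]
```

```bash
python3 -m handwheel '[{"gripper":1,"offset":[0,0,0],"rotation":[0,0,0]},{"gripper":1,"offset":[0,0,30],"rotation":[0,0,0]},{"gripper":1,"offset":[0,0,60],"rotation":[0,0,0]},{"gripper":1,"offset":[0,0,90],"rotation":[0,0,0]},{"gripper":1,"offset":[0,0,110],"rotation":[0,0,0]},{"gripper":1,"offset":[0,0,124],"rotation":[0,0,0]},{"gripper":1,"offset":[0,0,124],"rotation":[0,0,0]},{"gripper":1,"offset":[0,0,124],"rotation":[0,0,0]}]'; python3 go.py -.19,.063,.077,3.1416,C -.120,.063,.077,3.1416,C
```

```text
t: 2.3
tool_pos: [0.4204, 0.1627, 0.0781]
tool_rot: [0.176, 3.135, 0.001]
contact_force: [0.9, -0.3, 0.5]
opening: 0.0002
grip_force: 0.0
t 2.30 tcp [0.4204 0.1627 0.0781] yaw 3.0292 F [ 0.9 -0.3  0.5] M [-0.01 -0.03 -0.04] open 0.0002 grip 0.0 z [ 1.6e-03  4.0e-04 -1.0e+00] cab [-0.2118  0.0964  0.0781] q [ 0.2  -0.26  2.13  0.    1.27 -1.25]
-.19,.063,.077,3.1416,C off [-21.8 -33.4   1.1] rot [0.001 0.002 0.001]
-.120,.063,.077,3.1416,C off [-91.8 -33.5   1.2] rot [0.001 0.002 0.001]
```

```bash
python3 -m handwheel '[{"gripper":1,"offset":[-10,-33,0],"rotation":[0,0,0]},{"gripper":1,"offset":[-25,-33,0],"rotation":[0,0,0]},{"gripper":1,"offset":[-40,-33,0],"rotation":[0,0,0]},{"gripper":1,"offset":[-55,-33,0],"rotation":[0,0,0]},{"gripper":1,"offset":[-70,-33,0],"rotation":[0,0,0]},{"gripper":1,"offset":[-80,-33,0],"rotation":[0,0,0]},{"gripper":1,"offset":[-85,-33,0],"rotation":[0,0,0]},{"gripper":1,"offset":[-88,-33,0],"rotation":[0,0,0]}]'; python3 go.py -.19,.063,.077,3.1416,C
```

```text
t: 3.3
tool_pos: [0.5027, 0.1197, 0.0769]
tool_rot: [-0.177, -3.134, -0.0]
contact_force: [-9.0, 0.9, 6.9]
opening: -0.0001
grip_force: 4.7
t 3.30 tcp [0.5027 0.1197 0.0769] yaw 3.0288 F [-9.   0.9  6.9] M [ 0.14  1.47 -0.03] open -0.0001 grip 4.7 z [-3.e-03  2.e-04 -1.e+00] cab [-0.1252  0.063   0.0769] q [ 0.09 -0.08  1.98  0.    1.25 -1.37]
-.19,.063,.077,3.1416,C off [64.8  0.   0.1] rot [-0.    -0.003  0.   ]
```

```bash
python3 -m handwheel '[{"gripper":1,"offset":[-1,0,0],"rotation":[0,0,0]},{"gripper":1,"offset":[-2,0,0],"rotation":[0,0,0]},{"gripper":1,"offset":[-3,0,0],"rotation":[0,0,0]},{"gripper":1,"offset":[-3,0,0],"rotation":[0,0,0]},{"gripper":1,"offset":[-3,0,0],"rotation":[0,0,0]},{"gripper":1,"offset":[-3,0,0],"rotation":[0,0,0]},{"gripper":1,"offset":[-3,0,0],"rotation":[0,0,0]},{"gripper":1,"offset":[-3,0,0],"rotation":[0,0,0]}]'; python3 go.py -.145,.063,.077,3.1416,C -.19,.063,.2,3.1416,C 0.475,.346,.2,2.985 0.475,.346,.03,2.985
```

```text
t: 4.3
tool_pos: [0.5025, 0.1197, 0.0769]
tool_rot: [-0.176, -3.127, 0.001]
contact_force: [-16.2, 0.6, 11.6]
opening: 0.0001
grip_force: 7.9
t 4.30 tcp [0.5025 0.1197 0.0769] yaw 3.0294 F [-16.2   0.6  11.6] M [ 0.13  2.5  -0.06] open 0.0001 grip 7.9 z [-1.e-02  2.e-04 -1.e+00] cab [-0.1254  0.063   0.0769] q [ 0.09 -0.08  1.97  0.    1.26 -1.37]
-.145,.063,.077,3.1416,C off [19.6  0.   0.1] rot [-0.001 -0.01   0.001]
-.19,.063,.2,3.1416,C off [  65.8   -0.  -122.4] rot [-0.001 -0.01   0.001]
0.475,.346,.2,2.985 off [  53.9  221.7 -122.7] rot [-0.001 -0.01   0.044]
0.475,.346,.03,2.985 off [ 52.2 221.8  47.3] rot [-0.001 -0.01   0.044]
```

```bash
python3 -m handwheel '[{"gripper":1,"offset":[20,0,0],"rotation":[0,0,0]},{"gripper":1,"offset":[45,10,-40],"rotation":[0,0,0]},{"gripper":0,"offset":[52,55,-80],"rotation":[0,0,0.02]},{"gripper":-1,"offset":[55,105,-100],"rotation":[0,0,0.044]},{"gripper":-1,"offset":[55,155,-100],"rotation":[0,0,0.044]},{"gripper":-1,"offset":[55,205,-90],"rotation":[0,0,0.044]},{"gripper":-1,"offset":[55,222,-70],"rotation":[0,0,0.044]},{"gripper":-1,"offset":[55,222,-50],"rotation":[0,0,0.044]}]'
cat > snap.py <<'E'
import sys
from h import *
n,cam_,u,v,w,h=sys.argv[1:3]+[int(x) for x in sys.argv[3:]]
i=ctrl.get_image(cam_)["image"][v:v+h,u:u+w,::-1]; k=min(800/w,600/h)
cv2.imwrite(f"pics/{n}.png",cv2.resize(i,None,fx=k,fy=k,interpolation=cv2.INTER_CUBIC)); print("scale",k)
E
python3 go.py 0.475,.346,.08,2.985  0.475,.346,.012,2.985
```

```text
t: 5.3
tool_pos: [0.4768, 0.347, 0.1262]
tool_rot: [0.243, 3.131, 0.0]
contact_force: [0.2, 0.1, -0.5]
opening: 0.0855
grip_force: 0.0
t 5.30 tcp [0.4768 0.347  0.1262] yaw 2.9868 F [ 0.2  0.1 -0.5] M [-0.    0.03 -0.  ] open 0.0855 grip 0.0 z [ 8.e-04  1.e-04 -1.e+00] cab [-0.1765  0.2859  0.1262] q [ 0.5   0.03  1.77 -0.    1.33 -0.91]
0.475,.346,.08,2.985 off [ 1.7 -1.3 46.2] rot [0.    0.001 0.002]
0.475,.346,.012,2.985 off [  1.7  -1.3 114.2] rot [0.    0.001 0.002]
```

```bash
python3 -m handwheel '[{"gripper":-1,"offset":[1,-1,30],"rotation":[0,0,0]},{"gripper":-1,"offset":[1,-1,60],"rotation":[0,0,0]},{"gripper":-1,"offset":[1,-1,90],"rotation":[0,0,0]},{"gripper":-1,"offset":[1,-1,110],"rotation":[0,0,0]},{"gripper":-1,"offset":[1,-1,114],"rotation":[0,0,0]},{"gripper":0,"offset":[1,-1,114],"rotation":[0,0,0]},{"gripper":1,"offset":[1,-1,114],"rotation":[0,0,0]},{"gripper":1,"offset":[1,-1,114],"rotation":[0,0,0]}]' 40; python3 go.py
```

```text
t: 6.3
tool_pos: [0.4765, 0.3456, 0.0143]
tool_rot: [0.246, 3.13, 0.002]
contact_force: [0.9, 0.1, -0.1]
opening: 0.0323
grip_force: 0.0
t 6.30 tcp [0.4765 0.3456 0.0143] yaw 2.9849 F [ 0.9  0.1 -0.1] M [-0.03  0.02  0.01] open 0.0323 grip 0.0 z [ 0.0019  0.001  -1.    ] cab [-0.1767  0.2845  0.0143] q [ 0.5   0.17  1.84 -0.    1.13 -0.91]
```

```bash
python3 -m handwheel '[{"gripper":1,"offset":[0,0,0],"rotation":[0,0,0]},{"gripper":1,"offset":[0,0,0],"rotation":[0,0,0]},{"gripper":1,"offset":[0,0,0],"rotation":[0,0,0]},{"gripper":1,"offset":[0,0,-20],"rotation":[0,0,0]},{"gripper":1,"offset":[0,0,-60],"rotation":[0,0,0]},{"gripper":1,"offset":[0,0,-100],"rotation":[0,0,0]},{"gripper":1,"offset":[0,0,-150],"rotation":[0,0,0]},{"gripper":1,"offset":[0,0,-188],"rotation":[0,0,0]}]'; python3 go.py -.03,0,.2,1.5708,C; python3 snap.py lift top 120 100 300 225
```

```text
t: 7.3
tool_pos: [0.4753, 0.345, 0.2031]
tool_rot: [0.246, 3.132, 0.0]
contact_force: [0.7, 0.1, -5.0]
opening: 0.0249
grip_force: 40.4
t 7.30 tcp [0.4753 0.345  0.2031] yaw 2.9849 F [ 0.7  0.1 -5. ] M [ 0.01 -0.09  0.02] open 0.0249 grip 40.4 z [ 4.e-04  3.e-04 -1.e+00] cab [-0.1779  0.2838  0.2031] q [ 0.5  -0.03  1.71  0.    1.46 -0.91]
-.03,0,.2,1.5708,C off [-160.1 -277.1    3. ] rot [0.    0.    1.527]
scale 2.6666666666666665
```

View pics/lift.png

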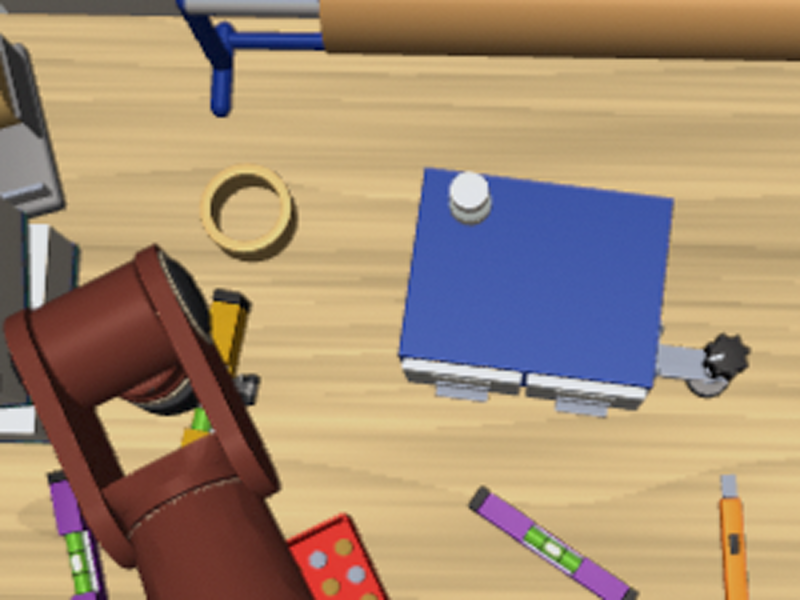

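The drawer is shut flush with the right one and the level is held. Now I'll carry it over and turn it.

```bash
python3 -m handwheel '[{"gripper":1,"offset":[-20,-34,-20],"rotation":[0,0,0.18]},{"gripper":1,"offset":[-40,-68,-20],"rotation":[0,0,0.36]},{"gripper":1,"offset":[-60,-103,-20],"rotation":[0,0,0.54]},{"gripper":1,"offset":[-80,-138,-20],"rotation":[0,0,0.72]},{"gripper":1,"offset":[-100,-173,-20],"rotation":[0,0,0.9]},{"gripper":1,"offset":[-120,-208,-20],"rotation":[0,0,1.08]},{"gripper":1,"offset":[-140,-243,-20],"rotation":[0,0,1.26]},{"gripper":1,"offset":[-160,-277,-20],"rotation":[0,0,1.44]}]'; python3 go.py -.03,0,.2,1.5708,C -.03,0,.145,1.5708,C
```

```text
t: 8.35
tool_pos: [0.5897, 0.0454, 0.2191]
tool_rot: [-2.255, -2.184, 0.003]
contact_force: [0.9, 0.4, -5.2]
opening: 0.0242
grip_force: 40.6
t 8.35 tcp [0.5897 0.0454 0.2191] yaw 1.5388 F [ 0.9  0.4 -5.2] M [-0.01 -0.04 -0.  ] open 0.0242 grip 40.6 z [-2.9e-03  2.0e-04 -1.0e+00] cab [-0.0304 -0.001   0.2191] q [-0.05 -0.03  1.68  0.    1.49 -0.02]
-.03,0,.2,1.5708,C off [ 1.   0.6 19.1] rot [-0.003 -0.     0.081]
-.03,0,.145,1.5708,C off [ 1.   0.7 74.1] rot [-0.003 -0.     0.081]
```

```bash
python3 -m handwheel '[{"gripper":1,"offset":[1,0,20],"rotation":[0,0,0.08]},{"gripper":1,"offset":[1,0,45],"rotation":[0,0,0.08]},{"gripper":1,"offset":[1,0,65],"rotation":[0,0,0.08]},{"gripper":1,"offset":[1,0,78],"rotation":[0,0,0.08]},{"gripper":1,"offset":[1,0,82],"rotation":[0,0,0.08]},{"gripper":1,"offset":[1,0,84],"rotation":[0,0,0.08]},{"gripper":1,"offset":[1,0,85],"rotation":[0,0,0.08]},{"gripper":1,"offset":[1,0,86],"rotation":[0,0,0.08]}]'; python3 go.py -.03,0,.131,1.5708,C
```

```text
t: 9.35
tool_pos: [0.591, 0.0476, 0.1359]
tool_rot: [2.335, 2.1, 0.002]
contact_force: [-0.0, -0.1, -5.4]
opening: 0.0245
grip_force: 40.6
t 9.35 tcp [0.591  0.0476 0.1359] yaw 1.4648 F [-0.  -0.1 -5.4] M [-0.04  0.02 -0.01] open 0.0245 grip 40.6 z [ 1.4e-03 -1.0e-04 -1.0e+00] cab [-0.0293  0.0013  0.1359] q [-0.05  0.03  1.76 -0.    1.35  0.06]
-.03,0,.131,1.5708,C off [-1.3 -0.7  4.9] rot [ 0.001 -0.     0.007]
```

```bash
python3 -m handwheel '[{"gripper":1,"offset":[0,0,1],"rotation":[0,0,0]},{"gripper":1,"offset":[0,0,2],"rotation":[0,0,0]},{"gripper":1,"offset":[0,0,3],"rotation":[0,0,0]},{"gripper":1,"offset":[0,0,3],"rotation":[0,0,0]},{"gripper":1,"offset":[0,0,4],"rotation":[0,0,0]},{"gripper":1,"offset":[0,0,4],"rotation":[0,0,0]},{"gripper":1,"offset":[0,0,4],"rotation":[0,0,0]},{"gripper":1,"offset":[0,0,4],"rotation":[0,0,0]}]'; python3 go.py -.03,0,.131,1.5708,C
```

```text
t: 10.35
tool_pos: [0.5906, 0.0476, 0.1317]
tool_rot: [2.336, 2.1, 0.0]
contact_force: [-2.9, -0.5, 0.7]
opening: 0.0247
grip_force: 41.2
t 10.35 tcp [0.5906 0.0476 0.1317] yaw 1.4649 F [-2.9 -0.5  0.7] M [-0.02  0.39  0.07] open 0.0247 grip 41.2 z [ 4.e-04 -1.e-04 -1.e+00] cab [-0.0297  0.0012  0.1317] q [-0.05  0.04  1.76 -0.    1.34  0.06]
-.03,0,.131,1.5708,C off [-1.2 -0.3  0.7] rot [0.    0.    0.007]
```

```bash
python3 -m handwheel '[{"gripper":0.4,"offset":[0,0,0],"rotation":[0,0,0]},{"gripper":0,"offset":[0,0,0],"rotation":[0,0,0]},{"gripper":-1,"offset":[0,0,0],"rotation":[0,0,0]},{"gripper":-1,"offset":[0,0,0],"rotation":[0,0,0]},{"gripper":-1,"offset":[0,0,-15],"rotation":[0,0,0]},{"gripper":-1,"offset":[0,0,-40],"rotation":[0,0,0]},{"gripper":-1,"offset":[0,0,-65],"rotation":[0,0,0]},{"gripper":-1,"offset":[0,0,-90],"rotation":[0,0,0]}]'; python3 go.py .5375,-.148,.2,1.458 .5375,-.148,.103,1.458
```

```text
t: 11.35
tool_pos: [0.5908, 0.0476, 0.2233]
tool_rot: [2.335, 2.1, 0.002]
contact_force: [-0.3, -0.1, 0.2]
opening: 0.0853
grip_force: 0.0
t 11.35 tcp [0.5908 0.0476 0.2233] yaw 1.4649 F [-0.3 -0.1  0.2] M [-0.04 -0.    0.  ] open 0.0853 grip 0.0 z [ 1.7e-03 -1.0e-04 -1.0e+00] cab [-0.0295  0.0013  0.2233] q [-0.05 -0.03  1.68 -0.    1.5   0.06]
.5375,-.148,.2,1.458 off [-200.1  -32.4   23.3] rot [ 0.002 -0.     0.007]
.5375,-.148,.103,1.458 off [-200.1  -32.5  120.3] rot [ 0.002 -0.     0.007]
```

```bash
python3 -m handwheel '[{"gripper":-1,"offset":[-40,-6,0],"rotation":[0,0,0]},{"gripper":-1,"offset":[-90,-14,0],"rotation":[0,0,0]},{"gripper":-1,"offset":[-140,-23,0],"rotation":[0,0,0]},{"gripper":-1,"offset":[-180,-30,5],"rotation":[0,0,0]},{"gripper":-1,"offset":[-200,-33,15],"rotation":[0,0,0]},{"gripper":-1,"offset":[-200,-33,30],"rotation":[0,0,0]},{"gripper":-1,"offset":[-200,-33,45],"rotation":[0,0,0]},{"gripper":-1,"offset":[-200,-33,50],"rotation":[0,0,0]}]'; python3 go.py .5375,-.148,.103,1.458; python3 snap.py knob top 240 160 200 150
```

```text
t: 12.35
tool_pos: [0.5358, -0.1462, 0.1688]
tool_rot: [-2.332, -2.101, 0.002]
contact_force: [-0.6, -0.7, -0.1]
opening: 0.0852
grip_force: 0.0
t 12.35 tcp [ 0.5358 -0.1462  0.1688] yaw 1.4665 F [-0.6 -0.7 -0.1] M [-0.02  0.05  0.01] open 0.0852 grip 0.0 z [-0.003   0.0016 -1.    ] cab [-0.0623 -0.1974  0.1688] q [-0.4  -0.08  1.82  0.    1.41 -0.3 ]
.5375,-.148,.103,1.458 off [-1.7  2.  65.8] rot [-0.003 -0.001  0.009]
scale 4.0
```

View pics/knob.png

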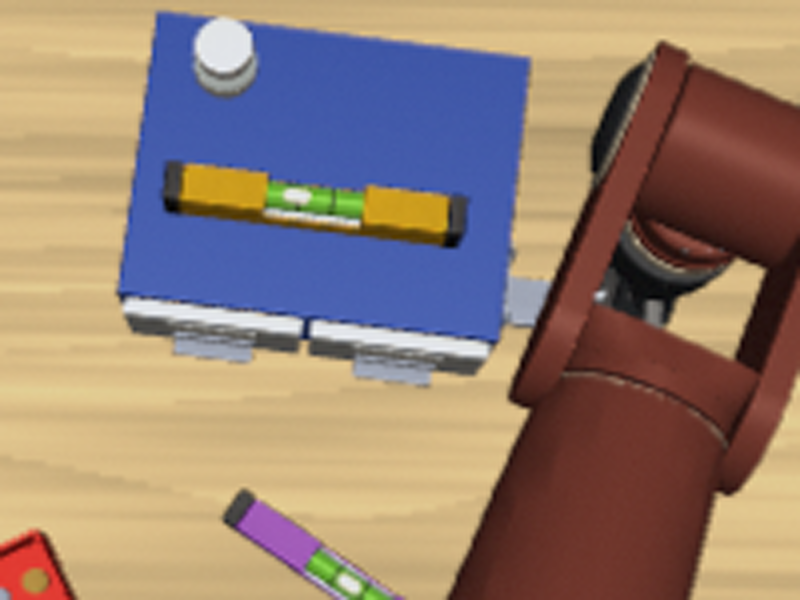

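The level stands across the cabinet top and is released. The vial's green spans crop 268-364, so its middle is at 316. The bubble is at (297,196), about 12 mm left, so I need about 2 rad clockwise. Next I'll lower onto the knob and grip it.

```bash
python3 -m handwheel '[{"gripper":-1,"offset":[-2,2,25],"rotation":[0,0,0]},{"gripper":-1,"offset":[-2,2,45],"rotation":[0,0,0]},{"gripper":-1,"offset":[-2,2,62],"rotation":[0,0,0]},{"gripper":-1,"offset":[-2,2,66],"rotation":[0,0,0]},{"gripper":0,"offset":[-2,2,66],"rotation":[0,0,0]},{"gripper":1,"offset":[-2,2,66],"rotation":[0,0,0]},{"gripper":1,"offset":[-2,2,66],"rotation":[0,0,0]},{"gripper":1,"offset":[-2,2,66],"rotation":[0,0,0]}]' 40; python3 go.py .5375,-.148,.103,1.458
```

```text
t: 13.4
tool_pos: [0.5359, -0.15, 0.1066]
tool_rot: [-2.332, -2.098, 0.008]
contact_force: [-12.3, 0.4, 9.6]
opening: 0.0427
grip_force: 39.2
t 13.40 tcp [ 0.5359 -0.15    0.1066] yaw 1.4651 F [-12.3   0.4   9.6] M [0.27 2.18 0.02] open 0.0427 grip 39.2 z [-6.9e-03  3.0e-04 -1.0e+00] cab [-0.0618 -0.2013  0.1066] q [-0.41 -0.02  1.86 -0.    1.3  -0.3 ]
.5375,-.148,.103,1.458 off [2.2 1.5 3.6] rot [-0.007  0.     0.007]
```

```bash
python3 -m handwheel '[{"gripper":1,"offset":[1,-3,-2],"rotation":[0,0,0]},{"gripper":1,"offset":[1,-3,-2],"rotation":[0,0,0.17]},{"gripper":1,"offset":[1,-3,-2],"rotation":[0,0,0.34]},{"gripper":1,"offset":[1,-3,-2],"rotation":[0,0,0.51]},{"gripper":1,"offset":[1,-3,-2],"rotation":[0,0,0.68]},{"gripper":1,"offset":[1,-3,-2],"rotation":[0,0,0.85]},{"gripper":1,"offset":[1,-3,-2],"rotation":[0,0,1.02]},{"gripper":1,"offset":[1,-3,-2],"rotation":[0,0,1.2]}]'; python3 go.py .536,-.150,.103,1.458
```

```text
t: 14.4
tool_pos: [0.5352, -0.1495, 0.1069]
tool_rot: [3.114, 0.406, -0.0]
contact_force: [0.4, -3.7, -4.1]
opening: 0.0432
grip_force: 43.4
t 14.40 tcp [ 0.5352 -0.1495  0.1069] yaw 0.2591 F [ 0.4 -3.7 -4.1] M [-0.3   0.05  0.19] open 0.0432 grip 43.4 z [-1.0e-04 -1.5e-03 -1.0e+00] cab [-0.0625 -0.2008  0.1069] q [-0.41 -0.03  1.87 -0.    1.3   0.91]
.536,-.150,.103,1.458 off [0.6 0.7 3.9] rot [ 1.000e-03  1.000e-03 -1.199e+00]
```

```bash
python3 -m handwheel '[{"gripper":1,"offset":[0,0,0],"rotation":[0,0,0.17]},{"gripper":1,"offset":[0,0,0],"rotation":[0,0,0.34]},{"gripper":1,"offset":[0,0,0],"rotation":[0,0,0.5]},{"gripper":1,"offset":[0,0,0],"rotation":[0,0,0.6]},{"gripper":1,"offset":[0,0,0],"rotation":[0,0,0.6]},{"gripper":1,"offset":[0,0,0],"rotation":[0,0,0.6]},{"gripper":1,"offset":[0,0,0],"rotation":[0,0,0.6]},{"gripper":1,"offset":[0,0,0],"rotation":[0,0,0.6]}]' >/dev/null
python3 -m handwheel '[{"gripper":1,"offset":[0,0,0],"rotation":[0,0,0]},{"gripper":1,"offset":[0,0,0],"rotation":[0,0,0]},{"gripper":1,"offset":[0,0,0],"rotation":[0,0,0]},{"gripper":1,"offset":[0,0,0],"rotation":[0,0,0]},{"gripper":1,"offset":[0,0,0],"rotation":[0,0,0]},{"gripper":1,"offset":[0,0,0],"rotation":[0,0,0]},{"gripper":1,"offset":[0,0,0],"rotation":[0,0,0]},{"gripper":1,"offset":[0,0,0],"rotation":[0,0,0]}]' >/dev/null
python3 -m handwheel '[{"gripper":1,"offset":[0,0,0],"rotation":[0,0,0]},{"gripper":1,"offset":[0,0,0],"rotation":[0,0,0]},{"gripper":1,"offset":[0,0,0],"rotation":[0,0,0]},{"gripper":1,"offset":[0,0,0],"rotation":[0,0,0]},{"gripper":1,"offset":[0,0,0],"rotation":[0,0,0]},{"gripper":1,"offset":[0,0,0],"rotation":[0,0,0]},{"gripper":1,"offset":[0,0,0],"rotation":[0,0,0]},{"gripper":1,"offset":[0,0,0],"rotation":[0,0,0]}]'; python3 go.py
cat > bub.py <<'E'
from h import *
from scipy.optimize import least_squares
# average frames; sample vial along level axis in both cameras
def run(cams=("top","scene"),n=4):
    for c in cams:
        fs=[ctrl.get_image(c) for _ in range(n)]; d=fs[0]; im=np.mean([f["image"].astype(float) for f in fs],0).astype(np.uint8)
        # vial top surface line: middle at z=.118+.044, along cabinet y
        y=(-0.113); s=np.linspace(-.045,.045,181); Rc=R.from_euler('z',y).as_matrix()
        best=None
        rows=[]
        for dx in np.linspace(-.006,.006,7):
            X=np.array([[-.03+dx,v,.118+.0445] for v in s])@Rc.T+[.620,.043,0]
            uv=proj(d,X).astype(np.float32); rows.append(cv2.remap(im,uv[:,:1],uv[:,1:],cv2.INTER_LINEAR)[:,0].astype(float))
        P=np.mean(rows,0); r,g,b=P.T
        green=(g>1.3*r)&(g>1.5*b)
        gi=s[green]; lo,hi=gi.min(),gi.max(); mid=(lo+hi)/2
        inn=(s>lo+.004)&(s<hi-.004); w=np.where(inn,np.clip(b-60,0,None),0)
        print(c,"vial %.4f..%.4f mid %.4f bubble(+=left) %.4f"%(lo,hi,mid,(w*s).sum()/w.sum()-mid), "bright span",(s[w>w.max()/2][[0,-1]]-mid).round(4))
        print(" b:",b[::4].astype(int))
run()
E
python3 bub.py; python3 snap.py bub1 top 275 190 90 60; python3 snap.py bub1s scene 280 215 60 45
```

```text
t: 17.4
tool_pos: [0.5352, -0.1491, 0.1068]
tool_rot: [3.097, -0.523, -0.0]
contact_force: [-0.5, -5.4, -5.0]
opening: 0.043
grip_force: 43.3
t 17.40 tcp [ 0.5352 -0.1491  0.1068] yaw -0.3348 F [-0.5 -5.4 -5. ] M [-0.55 -0.08 -0.09] open 0.0430 grip 43.3 z [-3.e-04 -8.e-04 -1.e+00] cab [-0.0626 -0.2004  0.1068] q [-0.41 -0.03  1.87 -0.    1.3   1.5 ]
top vial -0.0250..0.0360 mid 0.0055 bubble(+=left) 0.0006 bright span [-0.007   0.0085]
 b: [ 28  28  28  28  29  28  28  29  29  36  52  59  61  61  61  59  57  55
  54  50  55  86 127 150 155 156 156 155 149 132  90  65  57  61  61  60
  59  57  56  56  49  36  29  28  28  28]
scene vial -0.0215..0.0375 mid 0.0080 bubble(+=left) 0.0007 bright span [-0.007   0.0085]
 b: [ 31  31  31  31  31  31  31  31  31  29  24  19  21  27  35  42  47  47
  49  51  49  52  70 110 131 135 133 135 141 138 131  96  55  40  40  40
  43  43  47  48  51  46  38  32  31  31]
scale 8.88888888888889
scale 13.333333333333334
```

View pics/bub1.png

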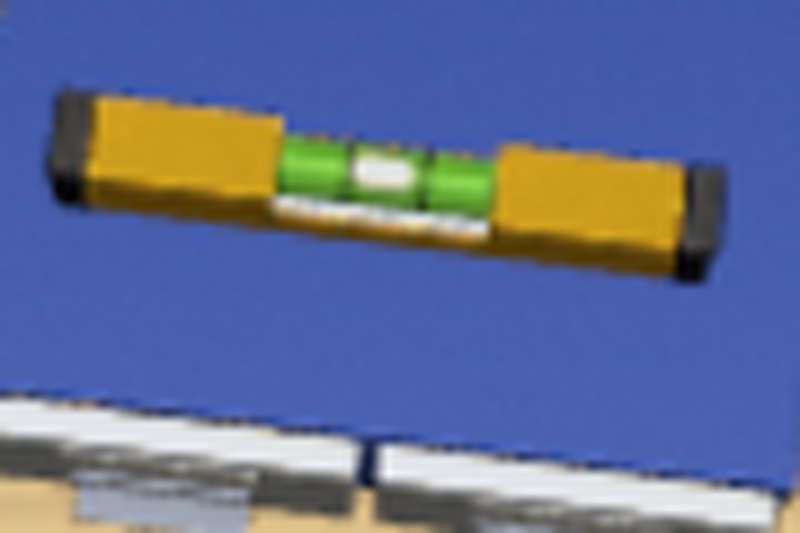

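The lines sit at crop 352 and 425 (mid 388), with the bubble spanning 354-413 (centre 384). Both cameras put it about 0.7-1 mm left, so about 0.13 rad more clockwise.

```bash
python3 -m handwheel '[{"gripper":1,"offset":[0,0,0],"rotation":[0,0,0.05]},{"gripper":1,"offset":[0,0,0],"rotation":[0,0,0.1]},{"gripper":1,"offset":[0,0,0],"rotation":[0,0,0.14]},{"gripper":1,"offset":[0,0,0],"rotation":[0,0,0.14]},{"gripper":1,"offset":[0,0,0],"rotation":[0,0,0.14]},{"gripper":1,"offset":[0,0,0],"rotation":[0,0,0.14]},{"gripper":1,"offset":[0,0,0],"rotation":[0,0,0.14]},{"gripper":1,"offset":[0,0,0],"rotation":[0,0,0.14]}]' >/dev/null
python3 -m handwheel '[{"gripper":1,"offset":[0,0,0],"rotation":[0,0,0]},{"gripper":1,"offset":[0,0,0],"rotation":[0,0,0]},{"gripper":1,"offset":[0,0,0],"rotation":[0,0,0]},{"gripper":1,"offset":[0,0,0],"rotation":[0,0,0]},{"gripper":1,"offset":[0,0,0],"rotation":[0,0,0]},{"gripper":1,"offset":[0,0,0],"rotation":[0,0,0]},{"gripper":1,"offset":[0,0,0],"rotation":[0,0,0]},{"gripper":1,"offset":[0,0,0],"rotation":[0,0,0]}]' >/dev/null
python3 -m handwheel '[{"gripper":1,"offset":[0,0,0],"rotation":[0,0,0]},{"gripper":1,"offset":[0,0,0],"rotation":[0,0,0]},{"gripper":1,"offset":[0,0,0],"rotation":[0,0,0]},{"gripper":0.5,"offset":[0,0,0],"rotation":[0,0,0]},{"gripper":0,"offset":[0,0,0],"rotation":[0,0,0]},{"gripper":-1,"offset":[0,0,0],"rotation":[0,0,0]},{"gripper":-1,"offset":[0,0,0],"rotation":[0,0,0]},{"gripper":-1,"offset":[0,0,0],"rotation":[0,0,0]}]'; python3 go.py -.03,-.06,.2,1.5708,C -.03,-.06,.2,-.5,C; python3 bub.py
```

```text
t: 20.9
tool_pos: [0.536, -0.1484, 0.1079]
tool_rot: [-3.053, 0.739, -0.002]
contact_force: [-0.2, 0.1, -0.1]
opening: 0.0853
grip_force: 0.0
t 20.90 tcp [ 0.536  -0.1484  0.1079] yaw -0.4747 F [-0.2  0.1 -0.1] M [ 0.03 -0.03 -0.04] open 0.0853 grip 0.0 z [ 0.0013  0.     -1.    ] cab [-0.0619 -0.1997  0.1079] q [-0.4  -0.03  1.87  0.    1.3   1.64]
-.03,-.06,.2,1.5708,C off [ -19.5 -142.   -92. ] rot [ 1.000e-03 -1.000e-03 -1.932e+00]
-.03,-.06,.2,-.5,C off [ -19.5 -142.   -92. ] rot [-0.001 -0.001  0.138]
top vial -0.0250..0.0360 mid 0.0055 bubble(+=left) -0.0002 bright span [-0.008   0.0075]
 b: [ 28  29  29  28  28  29  29  29  29  36  52  59  61  61  61  60  57  56
  55  50  58 105 138 153 156 156 156 154 143 117  78  60  56  60  61  60
  59  57  56  56  50  37  30  28  28  28]
scene vial -0.0215..0.0375 mid 0.0080 bubble(+=left) -0.0001 bright span [-0.008   0.0075]
 b: [ 31  31  31  31  31  31  32  31  31  29  24  19  21  26  35  42  47  47
  49  50  47  56  85 122 132 135 134 136 141 136 120  75  45  40  40  40
  43  43  46  45  48  46  38  31  31  31]
```

The bubble is centred to within 0.2 mm with the knob released. Next I'll rise and move over the right yellow top.

```bash
python3 -m handwheel '[{"gripper":-1,"offset":[0,0,-25],"rotation":[0,0,0]},{"gripper":-1,"offset":[0,0,-60],"rotation":[0,0,0]},{"gripper":-1,"offset":[0,0,-95],"rotation":[0,0,0]},{"gripper":1,"offset":[-5,-30,-100],"rotation":[0,0,-0.12]},{"gripper":1,"offset":[-10,-70,-100],"rotation":[0,0,-0.24]},{"gripper":1,"offset":[-15,-110,-100],"rotation":[0,0,-0.36]},{"gripper":1,"offset":[-20,-142,-100],"rotation":[0,0,-0.36]},{"gripper":1,"offset":[-20,-142,-100],"rotation":[0,0,-0.36]}]' 30; python3 go.py -.03,-.060,.17,0,C -.03,-.06,.162,0,C; python3 bub.py; python3 snap.py press scene 230 130 200 150
```

```text
t: 22.3
tool_pos: [0.5828, -0.0116, 0.2069]
tool_rot: [-3.136, 0.176, 0.0]
contact_force: [0.3, -0.5, -1.2]
opening: 0.0002
grip_force: 0.0
t 22.30 tcp [ 0.5828 -0.0116  0.2069] yaw -0.1122 F [ 0.3 -0.5 -1.2] M [ 0.   -0.02 -0.03] open 0.0002 grip 0.0 z [-3.e-04  2.e-04 -1.e+00] cab [-0.0308 -0.0584  0.2069] q [-0.15 -0.04  1.72  0.    1.47  1.54]
-.03,-.060,.17,0,C off [ 0.8  1.6 36.9] rot [-0.     0.     0.001]
-.03,-.06,.162,0,C off [ 0.8  1.6 44.9] rot [-0.     0.     0.001]
top vial -0.0250..0.0360 mid 0.0055 bubble(+=left) 0.0030 bright span [-0.0005  0.008 ]
 b: [ 28  28  28  28  28  28  28  29  28  35  51  57  55  51  55  59  61  62
  61  61  62  62  62  63  75 116 143 152 143 116  77  59  56  59  60  59
  58  57  55  55  49  36  29  27  28  28]
scene vial -0.0215..0.0375 mid 0.0080 bubble(+=left) -0.0001 bright span [-0.008   0.0075]
 b: [ 31  31  32  32  31  31  31  31  31  29  24  19  21  27  35  42  47  47
  49  51  48  57  86 123 132 135 134 137 141 137 120  76  46  39  40  40
  43  43  46  45  49  46  38  32  31  31]
scale 4.0
```

View pics/press.png

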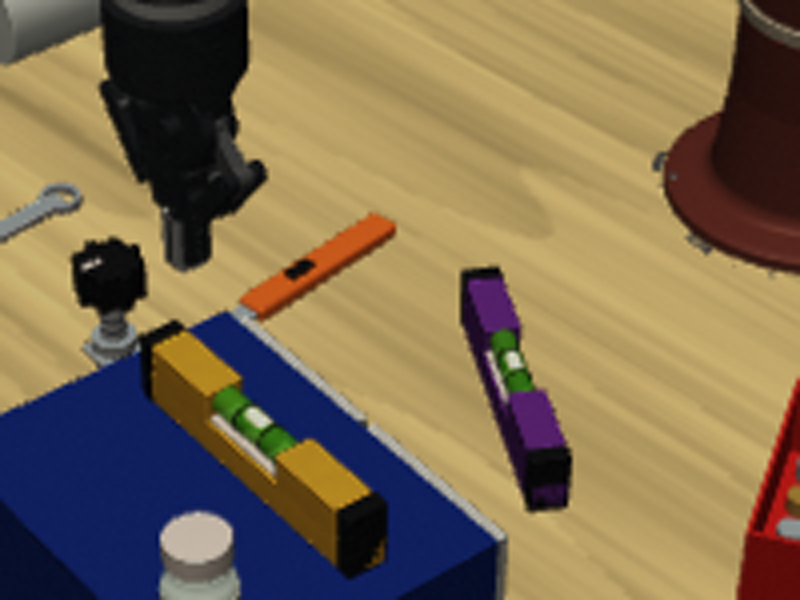

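The scene view shows the bubble centred and the fingertips above the level's right yellow top, clear of the knob. Pressing down now.

```bash
python3 -m handwheel '[{"gripper":1,"offset":[1,0,12],"rotation":[0,0,0]},{"gripper":1,"offset":[1,0,25],"rotation":[0,0,0]},{"gripper":1,"offset":[1,0,34],"rotation":[0,0,0]},{"gripper":1,"offset":[1,0,40],"rotation":[0,0,0]},{"gripper":1,"offset":[1,0,43],"rotation":[0,0,0]},{"gripper":1,"offset":[1,0,45],"rotation":[0,0,0]},{"gripper":1,"offset":[1,0,46],"rotation":[0,0,0]},{"gripper":1,"offset":[1,0,46],"rotation":[0,0,0]}]'; python3 go.py
```

```text
t: 23.75
tool_pos: [0.5837, -0.0134, 0.1613]
tool_rot: [3.136, -0.181, 0.001]
contact_force: [-1.0, -1.3, 0.5]
opening: 0.0001
grip_force: 0.0
t 23.75 tcp [ 0.5837 -0.0134  0.1613] yaw -0.1152 F [-1.  -1.3  0.5] M [-0.01 -0.04 -0.01] open 0.0001 grip 0.0 z [ 4.e-04 -1.e-04 -1.e+00] cab [-0.0297 -0.0601  0.1613] q [-0.15 -0.01  1.76 -0.    1.39  1.54]
```

```bash
python3 -m handwheel '[{"gripper":1,"offset":[0,0,1],"rotation":[0,0,0]},{"gripper":1,"offset":[0,0,1],"rotation":[0,0,0]},{"gripper":1,"offset":[0,0,2],"rotation":[0,0,0]},{"gripper":1,"offset":[0,0,2],"rotation":[0,0,0]},{"gripper":1,"offset":[0,0,3],"rotation":[0,0,0]},{"gripper":1,"offset":[0,0,3],"rotation":[0,0,0]},{"gripper":1,"offset":[0,0,3],"rotation":[0,0,0]},{"gripper":1,"offset":[0,0,3],"rotation":[0,0,0]}]'; python3 go.py; python3 bub.py|grep vial
```

```text
t: 24.75
tool_pos: [0.5836, -0.0134, 0.1581]
tool_rot: [3.136, -0.181, -0.0]
contact_force: [0.6, 0.5, 0.9]
opening: -0.0002
grip_force: 0.0
t 24.75 tcp [ 0.5836 -0.0134  0.1581] yaw -0.1152 F [0.6 0.5 0.9] M [0.01 0.   0.03] open -0.0002 grip 0.0 z [-0. -0. -1.] cab [-0.0298 -0.0601  0.1581] q [-0.15 -0.01  1.76 -0.    1.39  1.54]
top vial -0.0250..0.0360 mid 0.0055 bubble(+=left) 0.0027 bright span [-0.0025  0.0075]
scene vial -0.0215..0.0375 mid 0.0080 bubble(+=left) -0.0001 bright span [-0.008   0.0075]
```

Still no contact at z=0.158, which I don't expect, so I'll look.

```bash
python3 snap.py p2 scene 250 190 100 75
```

```text
scale 8.0
```

View pics/p2.png

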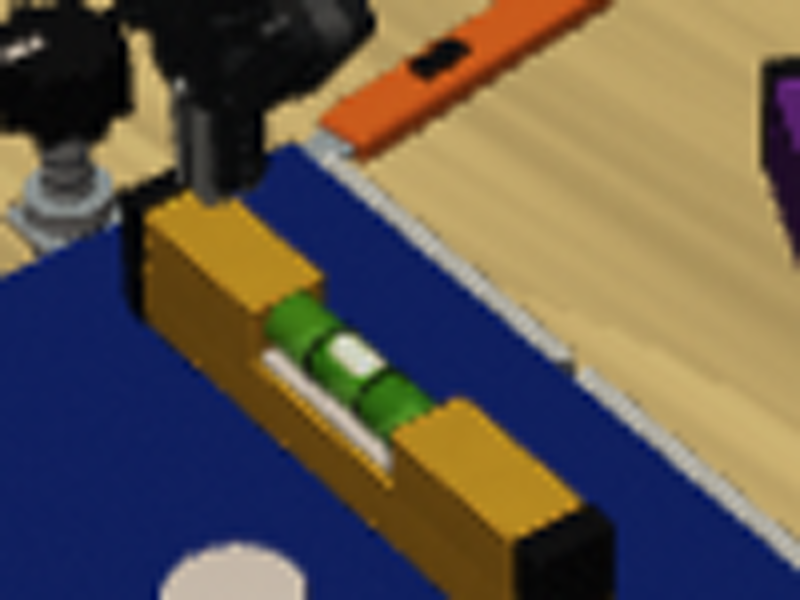

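Run:
```python
from h import *
np.set_printoptions(precision=4,suppress=True)
T=ctrl.get_image("top");S=ctrl.get_image("scene")
Rc=R.from_euler('z',-.113).as_matrix()
L=lambda X:(X-[.62,.043,0])@Rc
# knob.png yellow top back edges / front edges, and vial
q=(np.array([(183,163),(268,173),(366,184),(451,195),(180,207),(265,216),(363,232),(447,240)])+.5)/4+[240,160]-.5
print("top-cam yellow corners at z=.162 (cab)\n",L(unproj(T,q,.162)))
q=(np.array([(145,210),(255,310),(325,275),(390,435),(460,398),(515,540),(585,503)])+.5)/8+[250,190]-.5
print("scene yellow corners at z=.162 (cab)\n",L(unproj(S,q,.162)))
p=ctrl.get_obs()["tool_pos"]; print("tcp in p2 crop",(proj(S,p)-[250,190]+.5)*8, "top", proj(T,p))
for dx in(-.011,.011):
  for dy in(-.012,.012): print((proj(S,p+Rc@[dx,dy,0])-[250,190]+.5)*8)
```

```text
top-cam yellow corners at z=.162 (cab)
 [[-0.015   0.0931  0.162 ]
 [-0.0146  0.0368  0.162 ]
 [-0.0137 -0.0279  0.162 ]
 [-0.014  -0.084   0.162 ]
 [-0.0446  0.091   0.162 ]
 [-0.0435  0.0351  0.162 ]
 [-0.0459 -0.0298  0.162 ]
 [-0.0442 -0.0848  0.162 ]]
scene yellow corners at z=.162 (cab)
 [[-0.0161 -0.0811  0.162 ]
 [-0.0157 -0.0253  0.162 ]
 [-0.0402 -0.0259  0.162 ]
 [-0.0146  0.0403  0.162 ]
 [-0.0389  0.0397  0.162 ]
 [-0.0162  0.0945  0.162 ]
 [-0.0399  0.0943  0.162 ]]
tcp in p2 crop [226.8805 239.3211] top [342.5262 213.4286]
[234.5753 203.7884]
[282.4078 245.6042]
[171.5151 233.0563]
[219.0478 275.4905]
```

The tip looks as if it hovers just above the right yellow top, a bit toward the black end. I'll go down gently while watching force.

```bash
python3 - <<'E'
from h import *
S=ctrl.get_image("scene")
print("press.png expected tip",(proj(S,np.array([.5828,-.0116,.2069]))-[230,130]+.5)*4)
E
python3 -m handwheel '[{"gripper":1,"offset":[0,0,1],"rotation":[0,0,0]},{"gripper":1,"offset":[0,0,1],"rotation":[0,0,0]},{"gripper":1,"offset":[0,0,2],"rotation":[0,0,0]},{"gripper":1,"offset":[0,0,2],"rotation":[0,0,0]},{"gripper":1,"offset":[0,0,3],"rotation":[0,0,0]},{"gripper":1,"offset":[0,0,3],"rotation":[0,0,0]},{"gripper":1,"offset":[0,0,4],"rotation":[0,0,0]},{"gripper":1,"offset":[0,0,4],"rotation":[0,0,0]}]'; python3 go.py; python3 bub.py|grep vial
```

```text
press.png expected tip [193.00219432 293.13177847]
t: 26.35
tool_pos: [0.5835, -0.0134, 0.154]
tool_rot: [-3.136, 0.181, 0.0]
contact_force: [0.7, 0.7, 0.1]
opening: -0.0002
grip_force: 0.0
t 26.35 tcp [ 0.5835 -0.0134  0.154 ] yaw -0.1152 F [0.7 0.7 0.1] M [ 0.01 -0.02  0.01] open -0.0002 grip 0.0 z [-3.e-04  0.e+00 -1.e+00] cab [-0.0299 -0.0601  0.154 ] q [-0.15 -0.    1.77 -0.    1.38  1.54]
top vial -0.0250..0.0360 mid 0.0055 bubble(+=left) 0.0027 bright span [-0.0025  0.0075]
scene vial -0.0215..0.0375 mid 0.0080 bubble(+=left) -0.0001 bright span [-0.008   0.0075]
```

```bash
python3 -m handwheel '[{"gripper":1,"offset":[0,0,1],"rotation":[0,0,0]},{"gripper":1,"offset":[0,0,1],"rotation":[0,0,0]},{"gripper":1,"offset":[0,0,2],"rotation":[0,0,0]},{"gripper":1,"offset":[0,0,2],"rotation":[0,0,0]},{"gripper":1,"offset":[0,0,3],"rotation":[0,0,0]},{"gripper":1,"offset":[0,0,3],"rotation":[0,0,0]},{"gripper":1,"offset":[0,0,4],"rotation":[0,0,0]},{"gripper":1,"offset":[0,0,4],"rotation":[0,0,0]}]'; python3 go.py; python3 bub.py|grep vial;python3 snap.py p3 scene 250 190 100 75
```

```text
t: 27.75
tool_pos: [0.5835, -0.0134, 0.1499]
tool_rot: [-3.136, 0.181, 0.0]
contact_force: [-0.5, 0.1, -1.0]
opening: -0.0005
grip_force: 0.0
t 27.75 tcp [ 0.5835 -0.0134  0.1499] yaw -0.1152 F [-0.5  0.1 -1. ] M [ 0.01  0.02 -0.01] open -0.0005 grip 0.0 z [-2.e-04  0.e+00 -1.e+00] cab [-0.0299 -0.0602  0.1499] q [-0.15 -0.    1.77 -0.    1.37  1.54]
top vial -0.0250..0.0360 mid 0.0055 bubble(+=left) 0.0027 bright span [-0.0025  0.0075]
scene vial -0.0215..0.0375 mid 0.0080 bubble(+=left) -0.0001 bright span [-0.008   0.0075]
scale 8.0
```

View pics/p3.png

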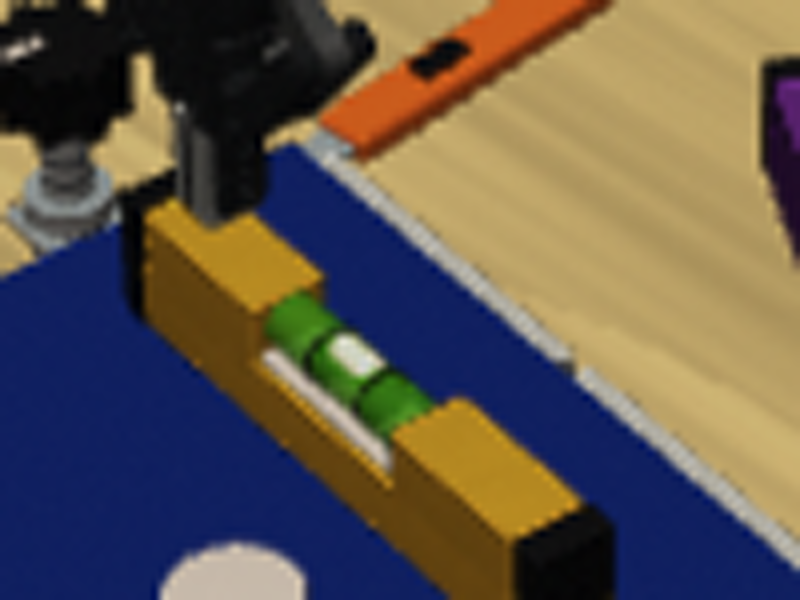

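The tip came down 22 px with my 8 mm and is clearly above the yellow top, still hovering. The visible tips end about 15 mm short of the nominal TCP, so I'll continue down.

```bash
python3 -m handwheel '[{"gripper":1,"offset":[0,0,1],"rotation":[0,0,0]},{"gripper":1,"offset":[0,0,1],"rotation":[0,0,0]},{"gripper":1,"offset":[0,0,2],"rotation":[0,0,0]},{"gripper":1,"offset":[0,0,2],"rotation":[0,0,0]},{"gripper":1,"offset":[0,0,3],"rotation":[0,0,0]},{"gripper":1,"offset":[0,0,3],"rotation":[0,0,0]},{"gripper":1,"offset":[0,0,4],"rotation":[0,0,0]},{"gripper":1,"offset":[0,0,4],"rotation":[0,0,0]}]'; python3 go.py
```

```text
t: 29.2
tool_pos: [0.5835, -0.0134, 0.1459]
tool_rot: [-3.136, 0.181, 0.0]
contact_force: [-0.7, 1.3, -1.0]
opening: -0.0002
grip_force: 0.0
t 29.20 tcp [ 0.5835 -0.0134  0.1459] yaw -0.1152 F [-0.7  1.3 -1. ] M [-0.    0.07 -0.04] open -0.0002 grip 0.0 z [-2.e-04  0.e+00 -1.e+00] cab [-0.0299 -0.0601  0.1459] q [-0.15  0.    1.77 -0.    1.37  1.54]
```

```bash
python3 -m handwheel '[{"gripper":1,"offset":[0,0,1],"rotation":[0,0,0]},{"gripper":1,"offset":[0,0,1],"rotation":[0,0,0]},{"gripper":1,"offset":[0,0,2],"rotation":[0,0,0]},{"gripper":1,"offset":[0,0,2],"rotation":[0,0,0]},{"gripper":1,"offset":[0,0,3],"rotation":[0,0,0]},{"gripper":1,"offset":[0,0,3],"rotation":[0,0,0]},{"gripper":1,"offset":[0,0,4],"rotation":[0,0,0]},{"gripper":1,"offset":[0,0,4],"rotation":[0,0,0]}]'; python3 go.py; python3 bub.py | grep scene
```

```text
t: 30.2
tool_pos: [0.5835, -0.0134, 0.142]
tool_rot: [-3.136, 0.181, 0.0]
contact_force: [0.3, 0.7, 0.6]
opening: 0.0001
grip_force: 0.0
t 30.20 tcp [ 0.5835 -0.0134  0.142 ] yaw -0.1152 F [0.3 0.7 0.6] M [ 0.03 -0.02 -0.04] open 0.0001 grip 0.0 z [-2.e-04  0.e+00 -1.e+00] cab [-0.0299 -0.0601  0.142 ] q [-0.15  0.01  1.78  0.    1.36  1.54]
scene vial -0.0215..0.0375 mid 0.0080 bubble(+=left) -0.0001 bright span [-0.008   0.0075]
```

```bash
cat > tip.py <<'E'
from h import *
S=ctrl.get_image("scene"); im=S["image"].astype(int)
for v in range(204,238,1): print(v,''.join('Y' if (p[0]>110 and p[2]<70 and p[0]>p[1]) else 'y' if (p[0]>60 and p[2]<40) else 'B' if (p[2]>1.4*p[0]+8) else 'G' if p[1]>1.3*p[0] else '#' if p.max()<50 else '+' for p in im[v,262:300]))
E
python3 tip.py
```

```text
204 ##+y+++++#####################yYYYYYYY
205 ##++++++Y####################yYYYYYYYY
206 #+++++++++++################+YYYYYYYYy
207 +++++++++++###############+++++YYYYYyy
208 +++++++++Y+############BBB++++++YYyyY+
209 +++++++++++#+########BBBBBB+++++yYYY++
210 +++++++++++#++#######BBBBBBB+++++Y++++
211 +++++++++#+#++#######BBBBBBBB+++++++++
212 +++++++###+#++#######BBBBBBBBB++++++++
213 +++++#####+#++#######BBBBBBBBBB+++++++
214 +++######++#+++######BBBBBBBBBBB++++++
215 +++####+yY+#+++######BBBBBBBBBBBBB++++
216 +++###yYYY+#+++######BBBBBBBBBBBBBB+++
217 +++###YYYYY#+++######BBBBBBBBBBBBBBB++
218 +BBB##yYYYYy#++#####y+BBBBBBBBBBBBBBB+
219 BBBB##yyYYYYy++###yYYY+BBBBBBBBBBBBBBB
220 BBBB##YyyyYYY++++YYYYYYYBBBBBBBBBBBBBB
221 BBBB##yyyyyYYYYYYYYYYYYYY+BBBBBBBBBBBB
222 BBBB##yyyyyyYYYYYYYYYYYYYY+BBBBBBBBBBB
223 BBBB##YyyyyyyYYYYYYYYYYYYYY+BBBBBBBBBB
224 BBBB##yyyyyyyyYYYYYYYYYYYYYY+BBBBBBBBB
225 BBBB##yyyyyyyyyYYYYYYYYYYYYy#BBBBBBBBB
226 BBBB##yyyyyyyyyyYYYYYYYYYyyy#BBBBBBBBB
227 BBBBB#yyyyyyyyyyyYYYYYYyyyGy#BBBBBBBBB
228 BBBBB#yyyyyyyyyyyyyYYyyyyyyGGBBBBBBBBB
229 BBBBBB+yyyyyyyyyyyyyyyyyyyyyGGBBBBBBBB
230 BBBBBB#yyyyyyyyyyyyyyyGGyyyyyGGBBBBBBB
231 BBBBBBB+yyyyyyyyyyyyyGGGGyyyyG+++BBBBB
232 BBBBBBBBByyyyyyyyyyyyyGGyyyGGG++++BBBB
233 BBBBBBBBBByyyyyyyyyyy++GGyGGG++++++BBB
234 BBBBBBBBBBByyyyyyyyyY+++GGGGG+++++++BB
235 BBBBBBBBBBBByyyyyyyYY++++GGGGy++++++GB
236 BBBBBBBBBBBBB+yyyyyyYY+++++GGGG++++GGG
237 BBBBBBBBBBBBBB+yyyyyyYY+++++GGGyyyGGGG
```

Run:
```python
from h import *
S=ctrl.get_image("scene");Rc=R.from_euler('z',-.113).as_matrix()
for z in (.162,.165,.17,.175): print(z,((unproj(S,[(276.5,220.5),(273,217.5),(281,218.5)],z)-[.62,.043,0])@Rc).round(4).tolist())
```

```text
0.162 [[-0.0226, -0.0548, 0.162], [-0.0223, -0.0686, 0.162], [-0.0348, -0.0545, 0.162]]
0.165 [[-0.0206, -0.0517, 0.165], [-0.0204, -0.0655, 0.165], [-0.0328, -0.0514, 0.165]]
0.17 [[-0.0173, -0.0466, 0.17], [-0.0171, -0.0603, 0.17], [-0.0295, -0.0463, 0.17]]
0.175 [[-0.014, -0.0414, 0.175], [-0.0138, -0.055, 0.175], [-0.0261, -0.0411, 0.175]]
```

The tip geometry now puts it about at level-top height, so contact is imminent.

```bash
python3 -m handwheel '[{"gripper":1,"offset":[0,0,1],"rotation":[0,0,0]},{"gripper":1,"offset":[0,0,1],"rotation":[0,0,0]},{"gripper":1,"offset":[0,0,2],"rotation":[0,0,0]},{"gripper":1,"offset":[0,0,2],"rotation":[0,0,0]},{"gripper":1,"offset":[0,0,3],"rotation":[0,0,0]},{"gripper":1,"offset":[0,0,3],"rotation":[0,0,0]},{"gripper":1,"offset":[0,0,4],"rotation":[0,0,0]},{"gripper":1,"offset":[0,0,4],"rotation":[0,0,0]}]'; python3 go.py; python3 bub.py | grep scene; python3 tip.py | sed -n 10,26p
```

```text
t: 31.7
tool_pos: [0.5843, -0.0135, 0.141]
tool_rot: [3.136, -0.181, 0.003]
contact_force: [-5.7, 1.0, 12.1]
opening: -0.0002
grip_force: 6.1
t 31.70 tcp [ 0.5843 -0.0135  0.141 ] yaw -0.1151 F [-5.7  1.  12.1] M [ 0.07  1.03 -0.01] open -0.0002 grip 6.1 z [ 1.6e-03 -4.0e-04 -1.0e+00] cab [-0.0291 -0.0601  0.141 ] q [-0.15  0.01  1.78 -0.    1.36  1.54]
scene vial -0.0215..0.0375 mid 0.0080 bubble(+=left) -0.0005 bright span [-0.0085  0.0075]
213 +++++#####+#++#######BBBBBBBBBB+++++++
214 +++######y+#++#######BBBBBBBBBBB++++++
215 ++#####+yY+#++#######BBBBBBBBBBBBB++++
216 +++###yYYY+#++#######BBBBBBBBBBBBBB+++
217 +++###YYYY+#++#######BBBBBBBBBBBBBBB++
218 +BBB##yYYYY#++######++BBBBBBBBBBBBBBB+
219 BBBB##yyYYYy+++####yYY+BBBBBBBBBBBBBBB
220 BBBB##yyyYYYY+++#YYYYYY+BBBBBBBBBBBBBB
221 BBBB##yyyyYYYY+YYYYYYYYYYBBBBBBBBBBBBB
222 BBBB##YyyyyYYYYYYYYYYYYYYY+BBBBBBBBBBB
223 BBBB##yyyyyyyYYYYYYYYYYYYYY+BBBBBBBBBB
224 BBBB##yyyyyyyyYYYYYYYYYYYYYYBBBBBBBBBB
225 BBBB##yyyyyyyyyYYYYYYYYYYYYyBBBBBBBBBB
226 BBBB##yyyyyyyyyyYYYYYYYYYyyy#BBBBBBBBB
227 BBBBG#yyyyyyyyyyyYYYYYYyyyG+#BBBBBBBBB
228 BBBBB#yyyyyyyyyyyyYYYyyyyyyGGBBBBBBBBB
229 BBBBBByyyyyyyyyyyyyyyyyyyyyyGGBBBBBBBB
```

```bash
python3 -m handwheel '[{"gripper":1,"offset":[-0.5,0,0.5],"rotation":[0,0,0]},{"gripper":1,"offset":[-1,0,1],"rotation":[0,0,0]},{"gripper":1,"offset":[-1.5,0,1.5],"rotation":[0,0,0]},{"gripper":1,"offset":[-1.5,0,1.5],"rotation":[0,0,0]},{"gripper":1,"offset":[-1.5,0,1.5],"rotation":[0,0,0]},{"gripper":1,"offset":[-1.5,0,1.5],"rotation":[0,0,0]},{"gripper":1,"offset":[-1.5,0,1.5],"rotation":[0,0,0]},{"gripper":1,"offset":[-1.5,0,1.5],"rotation":[0,0,0]}]'; python3 go.py; python3 bub.py | grep scene
```

```text
t: 33.15
tool_pos: [0.5838, -0.0134, 0.1409]
tool_rot: [3.136, -0.181, 0.007]
contact_force: [-4.6, 0.9, 15.3]
opening: -0.0003
grip_force: 7.7
t 33.15 tcp [ 0.5838 -0.0134  0.1409] yaw -0.1151 F [-4.6  0.9 15.3] M [ 0.1   0.93 -0.06] open -0.0003 grip 7.7 z [ 4.4e-03 -7.0e-04 -1.0e+00] cab [-0.0296 -0.0602  0.1409] q [-0.15  0.01  1.78 -0.    1.35  1.54]
scene vial -0.0215..0.0375 mid 0.0080 bubble(+=left) 0.0001 bright span [-0.0075  0.008 ]
```

```bash
python3 -m handwheel '[{"gripper":1,"offset":[0,0,0],"rotation":[0,0,0]},{"gripper":1,"offset":[0,0,0],"rotation":[0,0,0]},{"gripper":1,"offset":[0,0,0],"rotation":[0,0,0]},{"gripper":1,"offset":[0,0,0],"rotation":[0,0,0]},{"gripper":1,"offset":[0,0,0],"rotation":[0,0,0]},{"gripper":1,"offset":[0,0,0],"rotation":[0,0,0]},{"gripper":1,"offset":[0,0,0],"rotation":[0,0,0]},{"gripper":1,"offset":[0,0,0],"rotation":[0,0,0]}]' >/dev/null; python3 -m handwheel '[{"gripper":1,"offset":[0,0,0],"rotation":[0,0,0]},{"gripper":1,"offset":[0,0,0],"rotation":[0,0,0]},{"gripper":1,"offset":[0,0,0],"rotation":[0,0,0]},{"gripper":1,"offset":[0,0,0],"rotation":[0,0,0]},{"gripper":1,"offset":[0,0,0],"rotation":[0,0,0]},{"gripper":1,"offset":[0,0,0],"rotation":[0,0,0]},{"gripper":1,"offset":[0,0,0],"rotation":[0,0,0]},{"gripper":1,"offset":[0,0,0],"rotation":[0,0,0]}]'; python3 go.py; python3 bub.py | grep scene
```

```text
t: 35.55
tool_pos: [0.5838, -0.0134, 0.1409]
tool_rot: [3.136, -0.181, 0.007]
contact_force: [-4.9, 0.5, 16.3]
opening: 0.0
grip_force: 7.7
t 35.55 tcp [ 0.5838 -0.0134  0.1409] yaw -0.1150 F [-4.9  0.5 16.3] M [ 0.08  0.86 -0.03] open 0.0000 grip 7.7 z [ 4.4e-03 -8.0e-04 -1.0e+00] cab [-0.0296 -0.0602  0.1409] q [-0.15  0.01  1.78 -0.    1.35  1.54]
scene vial -0.0215..0.0375 mid 0.0080 bubble(+=left) -0.0000 bright span [-0.008  0.008]
```

```bash
python3 -c "
from station import ctrl
print(ctrl.finish_job())"
```

```text
the job is handed in; nothing more can be done
None
```

I handed the job in at about 36 s: the drawer is shut, the level stands across the cabinet top, and the foot is turned until the bubble is centred and the knob released. At the end the fingertips were still pressing the level at about 16 N, with the bubble reading about 0 mm off centre.

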